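# Fetch the grating insert from the slicer box

### The arm

A 7-joint arm with a two-finger parallel gripper is mounted at the origin on the work surface. World frame = base frame: x ahead of the robot, y to its left, z up, the work surface at z = 0. Lengths are in m, angles in rad, forces in N, time in s.
With the tool pointing down it reaches from about 0.425 to 0.875 m from the base axis. Payload 8.4 kg.
Tool frame: the origin (TCP) lies at the very end of the fingers, on their centre line; the grasp point (between the pads) lies 19 mm behind it; z points along the fingers, y is the line along which they close (so a half turn about z gives the same grasp; the last joint's range is limited). The gripper opens to 85 mm and grips with 20 to 120 N. Pads are 22 mm wide; open, the fingers measure 114 mm over their backs; the gripper's body (76 mm by 85 mm) begins 54 mm behind the grasp point. The pads swing forward as they close: fully open they stand 13 mm farther back than shut.
Start: joints at [1.243, 0.333, 0.04, 1.465, -0.013, 1.343, -0.059], TCP at [0.147, -0.633, 0.231] pointing down, gripper open.
Joint ranges: [-2.58, 2.58], [-0.38, 2.09], [-1.3, 1.39], [0.25, 2.4], [-1.5, 4.64], [0.08, 2.09], [-2.65, 2.65]. Speed limits (rad/s): [2.22, 2.22, 2.79, 2.79, 3.14, 3.14, 3.14].

### API

Orientations are given as [roll, pitch, yaw] about the fixed x, y, z axes, in that order (R = Rz(yaw) Ry(pitch) Rx(roll)).
In Python, from plant import robot, grab_frame, camera_info, workorder gives the robot as it stands.
- The arm moves only by the tool arm_command, never from a script. Its argument "plan" is a list of rows, each an object with "xyz": the shift along the world's x, y, z in mm, a list of three; "spin": the turn about the world's z in degrees; "jaw": the opening, from 0 (shut) to 1 (fully open). A call has 1 to 8 rows; each row is the pose to reach, as a shift and turn from the pose commanded when the call began; what a row does not reach only later rows make up. A row lasts 1/12 s, in which the tool goes at most 41.7 mm and 7.16 degrees, less where a joint would pass 70% of its speed; a pose out of reach is approached as far as the arm can. A call with a gripper value outside its range is refused whole. The fingers move at their own pace and stop on an object; the grip force is fixed at half the most. Time passes only in rows, so rows that repeat a pose let the fingers close. It gives the time, the measured TCP pose, the force, the opening and the grip force at its end, in the units of the state.
- robot.observe(): the state, without advancing time (a new reading comes with each control period).
- grab_frame(name): name is "side" or "top"; returns the picture (480x640x3 uint8, red, green, blue); there is no depth.
- camera_info(name): a dict with "vfov" (degrees; the focal length in pixels is half the picture's height over the tangent of half this angle, whatever the lens; pixels are square), "cx", "cy" (the principal point, pixels), "extrinsics" (4x4, takes a point from world to camera coordinates). Camera axes: x right, y down, z forward; pixel columns grow to the right and rows downward; lengths in m; the calibration is good to about 2 mm. A picture is of the moment at which its call begins. camera_info takes no time and is no camera call.
- workorder.job_done(): hands the job in; it is judged then, once.
The state is a dict: "time": time; "joint_pos": joint angles; "qd": joint speeds; "joint_torque": joint torques, N m; "tcp_pos": TCP position; "tcp_rot": TCP orientation; "force": force on the tool from outside, world axes, zero at the start; "moment": the same for the moment, N m; "gripper_width": opening from 0.0 (shut) to 1.0 (fully open); "finger_force": force on a finger pad.
Only numpy, scipy, OpenCV 4.12 (cv2) and the standard library are available. Lean on these libraries where they do the work, as an engineer would, in place of code of your own. Each camera call takes 0.05 s, during which the arm holds its last target. There are 200 camera calls.

### The job

Draw the steel slide bolt of the wooden slicer box all the way back, lift the box's cover flap by its bar handle and swing it just past upright so that it stays standing open. Then take the grating insert by its upright grip, draw it out of the slot that holds its rear end, lift it out and finish holding it still and level in the gripper, a hand's breadth above the middle of the chopping board, touching nothing else. Leave the flap open and the bolt drawn, and do not disturb the crockery and other things on the table.

Things in the scene. Friction and masses are not known exactly. Their poses are not given: they have to be found in the camera images.
- slicer_box: wooden box fixed to the table, left or right of the middle; origin at table height. Its x points from its front (nearer the robot) to its rear, y to its left (bolt side), z up; box offsets below are in mm along these from this origin. Outside: x -135 to 95, y -75 to 75, top at z 70; the bolt's shelf juts from the left side, x -108 to -62, y 75 to 160, top z 70
- slot_mouth (a point): middle of the low slot's mouth, at x 25, y 0, z 17 of the box. Space under the flap: x -125 to 25, y -65 to 65, z 10 (floor) to 62, walls 10 mm. Behind x 25 the box is a solid block but for this slot over the floor: z 10 to 24, y -65 to 65, 60 mm deep
- bolt (a joint): slide bolt, m: 0 shut (its nose lies 20 mm over the flap and blocks it), 0.045 drawn all the way back, to the box's left (+y of the box). About 1.5 N of friction; stays where left
- bolt_knob (a point): centre of the bolt's upright steel knob, at x -85, y 100, z 98 of the box when shut; knob 14 mm along box x, 24 mm along box y, rising from 9 mm above the box's top to 44 mm above it
- flap (a joint): cover flap, rad: 0 shut, 1.57 upright, 1.95 stop (leaning back). Hinged at its far edge; its front edge goes up and over to the rear. Stiff friction hinge (0.22 N m, more than its weight): stays at any angle. 160 mm from hinge to front edge, 150 mm wide, 8 mm thick, top flush with the box's top
- flap_hinge (a point): middle of the flap's hinge axis (which runs along box y), at x 25, y 0, z 70 of the box
- flap_bar (a point): middle of the flap's round bar handle: 10 mm thick, 80 mm long along box y, 38 mm above the flap's top face (clear gap beneath 33 mm), 145 mm from the hinge, that is at x -120, y 0, z 108 of the box when shut
- insert: grating insert, 0.11 to 0.22 kg, flat on the box's floor, hidden by the flap: steel plate 120 (x) by 84 (y) by 5 mm with upright grip; origin at the centre of its underside. Starts within 0.06 rad of the box's axes, origin at x -12 to 2, y -8 to 8: the plate's rear 23 to 37 mm lies in the slot; it must be drawn forward (-x of the box) clear of the block before it can be lifted
- insert_grip (a point): centre of the insert's upright grip, 25 mm in front (-x) of the plate's centre and 26 mm above its underside; grip 36 mm along x, 16 mm along y (thin), from 5 to 43 mm above the underside. Axes as the insert's
- insert_plate (a point): centre of the insert's plate, 25 mm behind (+x of) the grip, 2.5 mm above the underside
- board: wooden chopping board fixed on the table, on the other side from the box; 280 mm (its x) by 190 mm by 30 mm thick; origin at the centre of its underside. A spoon and a small dish stand on it, up to 30 mm high
- spoon: wooden spoon lying on the chopping board, about 20 mm high; a bystander, to be left alone; origin at its underside
- ramekin: white ceramic dish, 60 mm across, 30 mm high, on the chopping board; a bystander, to be left alone; origin at its underside
- bowl: blue bowl, 80 mm across, 40 mm high, on the robot's side of the table; a bystander, to be left alone; origin at its underside
- tumbler: drinking glass, 68 mm across, 100 mm high, at the far side; a bystander, to be left alone; origin at its underside
- mug: white mug, 80 mm across, 90 mm high, at the left; a bystander, to be left alone; origin at its underside
- jar: jar, 72 mm across, 100 mm high, at the right; a bystander, to be left alone; origin at its underside
- mill: wooden pepper mill, 56 mm across, 155 mm high, at the right; a bystander, to be left alone; origin at its underside

How it is judged:
By the outcome, as a careful person would: the job done as asked, in the order asked, and still so for the second after the job is handed in, while the arm keeps its last pose, push and grip.
It also fails if it takes over 72 s, if anything falls off the work surface, if the arm or the gripper's body presses on something with over 40 N, if the wrist force passes 120 N, or if a joint passes its speed limit or range.

## Working session

There is one attempt and no reset: what is moved stays moved. The work goes in short steps, Python scripts to look and compute and a tool call to move; the robot and the scene stay as the last step left them, time stands still between calls to the robot, and variables do not carry over. Pictures are saved under pics/ and viewed, at most 10 in all, crops included, and the job is handed in when it is done.

Besides the shell and the picture viewer there is one more tool, called after "Call:" as a command line: name --argument value ..., lists and objects as JSON in quotes. arm_command: Moves the arm, as the interface text tells. Its arguments: {"type":"object","properties":{"plan":{"type":"array","items":{"type":"object","properties":{"xyz":{"type":"array","items":{"type":"number"}},"spin":{"type":"number"},"jaw":{"type":"number"}}}}},"required":["plan"]}

```bash
mkdir -p pics; ls
python3 - <<'E'
from plant import robot, grab_frame, camera_info
import cv2,numpy as np
for n in("side","top"):
    cv2.imwrite(f"pics/{n}0.png",grab_frame(n)[:,:,::-1]); c=camera_info(n); print(n,c)
s=robot.observe(); print(s)
E
```

```text
pics
side {'vfov': 56.67861084703004, 'cx': 328.3817047959273, 'cy': 236.05542128912424, 'extrinsics': array([[-0.95079468, -0.30897446,  0.02289695,  0.56153939],
       [-0.1977717 ,  0.54838327, -0.81250363,  0.19677551],
       [ 0.23848656, -0.77705249, -0.5825063 ,  0.90117293],
       [ 0.        ,  0.        ,  0.        ,  1.        ]])}
top {'vfov': 42.30293797791067, 'cx': 322.92358996093884, 'cy': 249.10820544890288, 'extrinsics': array([[-0.03027626, -0.99953183, -0.00441307,  0.00256833],
       [-0.979229  ,  0.03054626, -0.20044321,  0.59785722],
       [ 0.20048417, -0.00174726, -0.97969538,  1.29456142],
       [ 0.        ,  0.        ,  0.        ,  1.        ]])}
{'time': 0.1, 'joint_pos': array([ 1.24281685,  0.3338826 ,  0.03987705,  1.46621229, -0.01340098,
        1.34331448, -0.05853213]), 'qd': array([-0.001162  , -0.00179978, -0.00074729, -0.00307567,  0.00024306,
        0.00031501,  0.00055716]), 'joint_torque': array([ 5.42946989e-03, -6.60007668e+01,  1.37122013e+00, -4.06470251e+01,
        1.73099589e-02,  9.00411542e-03, -3.17382217e-05]), 'tcp_pos': array([ 0.14728681, -0.63264828,  0.23046847]), 'tcp_rot': array([-3.14004548e+00,  1.04835145e-04,  2.28727678e-01]), 'force': array([-0.19672801, -0.11253584,  0.08519918]), 'moment': array([ 0.00517474, -0.03720712, -0.00182045]), 'finger_force': 0.0, 'gripper_width': 1.0006608562130253}
```

View pics/top0.png

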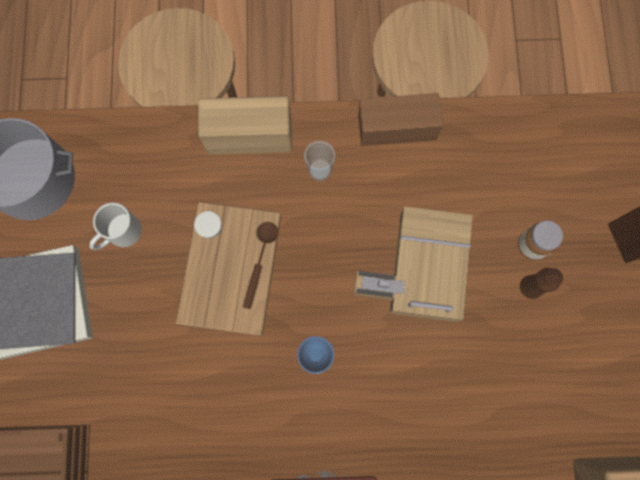

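View pics/side0.png

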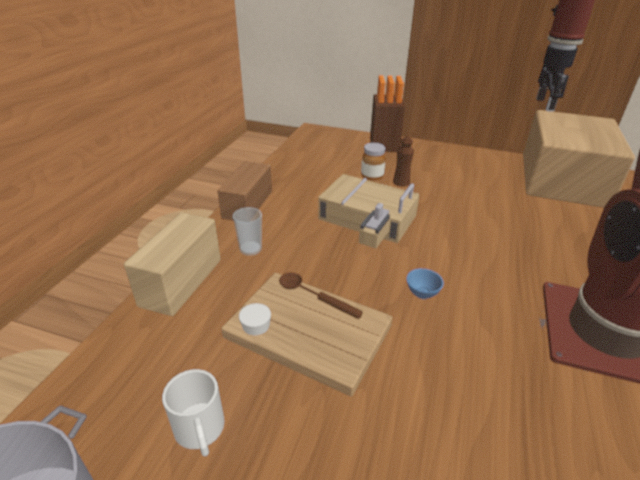

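The top view shows the box at the right: top corners are at about (403,207), (472,214), (463,320) and (393,313), the bar runs (411,303)-(451,309), and the knob is near (384,285). The board is at the left, with corners (198,204), (281,212), (263,334) and (178,324). The side view shows the same layout.

```bash
cat > h.py <<'E'
from plant import robot, grab_frame, camera_info
import numpy as np, cv2
def cam(n):
    c=camera_info(n); return 240/np.tan(np.radians(c['vfov'])/2),c['cx'],c['cy'],c['extrinsics']
def ray(n,u,v):
    f,cx,cy,E=cam(n); d=E[:3,:3].T@np.array([(u-cx)/f,(v-cy)/f,1]); return -E[:3,:3].T@E[:3,3],d
def onz(n,u,v,z):
    o,d=ray(n,u,v); return (o+d*(z-o[2])/d[2])
def proj(n,p):
    f,cx,cy,E=cam(n); q=E[:3,:3]@np.array(p)+E[:3,3]; return np.round([f*q[0]/q[2]+cx,f*q[1]/q[2]+cy],1)
def fit(model,pts):
    m,p=np.array(model,float)[:,:2],np.array(pts)[:,:2]; mc,pc=m.mean(0),p.mean(0)
    a,b=m-mc,p-pc; th=np.arctan2((a[:,0]*b[:,1]-a[:,1]*b[:,0]).sum(),(a*b).sum())
    R=np.array([[np.cos(th),-np.sin(th)],[np.sin(th),np.cos(th)]])
    return pc-R@mc,th,np.round((b-a@R.T)*1000,1)
E
python3 - <<'E'
from h import *
px=[(403,207),(472,214),(463,320),(393,313)]
P=[onz("top",*q,.07) for q in px]
o,th,r=fit([(.095,.075),(.095,-.075),(-.135,-.075),(-.135,.075)],P); print("box",o,th,r)
R=np.array([[np.cos(th),-np.sin(th)],[np.sin(th),np.cos(th)]])
for n,p in dict(knobtop=(-.085,.1,.114),knob=(-.085,.1,.098),hinge=(.025,0,.07),bar=(-.12,0,.108),barL=(-.12,.04,.108),barR=(-.12,-.04,.108),c1=(.095,.075,.07),c4=(-.135,.075,.07)).items():
    w=[*(o+R@p[:2]),p[2]]; print(n,np.round(w,4),proj("top",w),proj("side",w))
P=[onz("top",*q,.03) for q in[(198,204),(281,212),(263,334),(178,324)]]
o,th,r=fit([(.14,.095),(.14,-.095),(-.14,-.095),(-.14,.095)],P); print("board",o,th,r)
for n,p,z in[("ramekin",(207,224),.03+.03),("bowl",(316,355),.04),("tumbler",(320,155),.1),("mill",(545,280),.15),("jar",(546,238),.1)]: print(n,onz("top",*p,z))
f=cv2.resize(grab_frame("top")[190:335,340:490],None,fx=4,fy=4,interpolation=cv2.INTER_CUBIC)
g=cv2.resize(grab_frame("side")[160:260,300:440],None,fx=4,fy=4,interpolation=cv2.INTER_CUBIC)
cv2.imwrite("pics/c1.png",np.hstack([f[:,:,::-1]])); cv2.imwrite("pics/c2.png",g[:,:,::-1])
E
```

```text
box [ 0.57846359 -0.25475272] -0.1474532159626474 [[ 1.2 -0.1]
 [ 2.6 -1.9]
 [-0.6  1.5]
 [-3.3  0.4]]
knobtop [ 0.5091 -0.1433  0.114 ] [385.6 283.9] [380.2 204.7]
knob [ 0.5091 -0.1433  0.098 ] [384.9 285. ] [379.6 210.4]
hinge [ 0.6032 -0.2584  0.07  ] [434.5 242.3] [354.  191.3]
bar [ 0.4598 -0.2371  0.108 ] [431.9 306.6] [407.  192.1]
barL [ 0.4656 -0.1976  0.108 ] [412.6 304.3] [401.9 199.2]
barR [ 0.4539 -0.2767  0.108 ] [451.3 308.8] [411.9 185.3]
c1 [ 0.6835 -0.1945  0.07  ] [403.  207.5] [318.3 197.4]
c4 [ 0.4559 -0.1607  0.07  ] [393.1 311.5] [401.3 220.4]
board [0.56908734 0.19160845] -0.14949644056285527 [[-4.4 -0.2]
 [-0.8 -0.4]
 [ 3.1  1.6]
 [ 2.2 -1. ]]
ramekin [0.66223435 0.23803951 0.06      ]
bowl [0.37073693 0.00601131 0.04      ]
tumbler [ 0.79981252 -0.01570016  0.1       ]
mill [ 0.50194219 -0.46067125  0.15      ]
jar [ 0.5988766  -0.49003572  0.1       ]
```

View pics/c1.png

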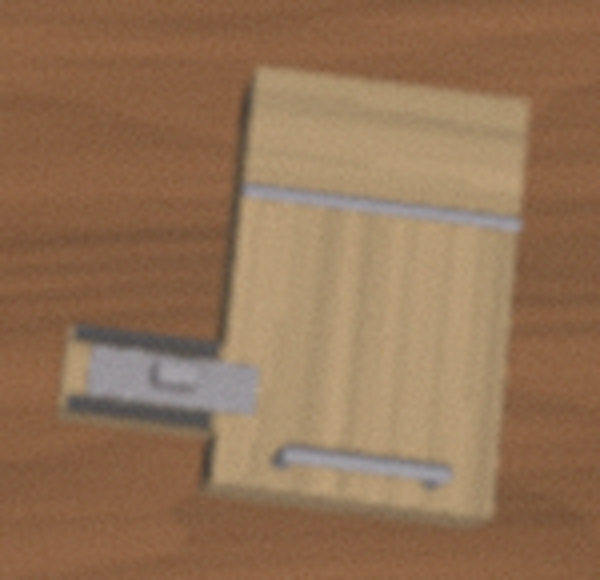

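The crop puts the knob at about (384,283.5) and the bar centre at about (431,306) in full-picture pixels, which agrees with the box fit to 2-3 mm. I'll set out now.

Call:
arm_command --plan '[{"xyz": [20,28,0],"spin": 4},{"xyz": [42,58,0],"spin": 9},{"xyz": [65,88,0],"spin": 13},{"xyz": [88,119,0],"spin": 18},{"xyz": [111,150,0],"spin": 23},{"xyz": [134,181,0],"spin": 28},{"xyz": [157,212,0],"spin": 32},{"xyz": [180,244,0],"spin": 36}]'

```text
validation failed for argument at $.pl...
```

Call:
arm_command --plan '[{"xyz": [23,31,0],"spin": 5},{"xyz": [46,62,0],"spin": 10},{"xyz": [69,93,0],"spin": 14},{"xyz": [92,124,0],"spin": 19},{"xyz": [115,155,0],"spin": 24},{"xyz": [138,186,0],"spin": 28},{"xyz": [160,217,0],"spin": 31},{"xyz": [182,248,-20],"spin": 32.5,"jaw": 0.5}]'

```text
validation failed for argument at $.pl...
```

Call:
arm_command --plan '[{"xyz": [20,28,0],"spin": 4,"jaw": 0.5},{"xyz": [42,58,0],"spin": 9,"jaw": 0.5},{"xyz": [65,88,0],"spin": 13,"jaw": 0.5},{"xyz": [88,119,0],"spin": 18,"jaw": 0.5},{"xyz": [111,150,0],"spin": 23,"jaw": 0.5},{"xyz": [134,181,0],"spin": 28,"jaw": 0.5},{"xyz": [157,212,0],"spin": 32,"jaw": 0.5},{"xyz": [180,244,0],"spin": 36,"jaw": 0.5}]'

```text
time: 0.87
tcp_pos: [0.3281, -0.3875, 0.2313]
tcp_rot: [3.141, 0.0, 0.86]
force: [0.9, -1.0, 0.0]
gripper_width: 0.499
finger_force: 0.0
```

Call:
arm_command --plan '[{"xyz": [23,31,0],"spin": 5,"jaw": 0.5},{"xyz": [46,62,0],"spin": 10,"jaw": 0.5},{"xyz": [69,93,0],"spin": 14,"jaw": 0.5},{"xyz": [92,124,0],"spin": 19,"jaw": 0.5},{"xyz": [115,155,0],"spin": 24,"jaw": 0.5},{"xyz": [138,186,-20],"spin": 28,"jaw": 0.5},{"xyz": [160,217,-50],"spin": 31,"jaw": 0.5},{"xyz": [182,247,-80],"spin": 32.3,"jaw": 0.5}]'

```text
time: 1.53
tcp_pos: [0.504, -0.1496, 0.1604]
tcp_rot: [3.139, 0.0, 1.424]
force: [0.6, -0.3, -0.5]
gripper_width: 0.498
finger_force: 0.0
```

Run:
```python
from h import *
a=cv2.resize(grab_frame("side")[130:270,290:440],None,fx=4,fy=4,interpolation=cv2.INTER_CUBIC)
cv2.imwrite("pics/d1.png",a[:,:,::-1])
s=robot.observe();print(s['tcp_pos'],s['tcp_rot'],s['joint_pos']); print(proj("side",s['tcp_pos']),[proj("side",(.5096,-.1411,z)) for z in(.079,.114)])
```

```text
[ 0.5045004  -0.14255429  0.15501574] [-3.13850242 -0.0042727   1.43089817] [ 0.66181398  0.17611182 -0.51413137  1.84212594  0.08988447  1.1504112
 -0.02259218]
[383.7 190.3] [array([378.5, 217.4]), array([379.8, 205.2])]
```

View pics/d1.png

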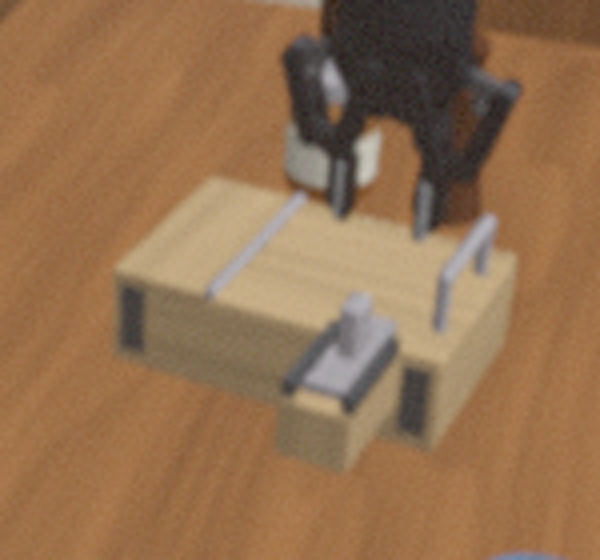

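The knob top appears at about (379,205) in full-picture pixels, as predicted, and the fingers are above and behind it. I'll descend and grip.

Call:
arm_command --plan '[{"xyz": [1,1,-5],"spin": 0,"jaw": 0.5},{"xyz": [1,1,-20],"spin": 0,"jaw": 0.5},{"xyz": [1,1,-40],"spin": 0,"jaw": 0.5},{"xyz": [1,1,-55],"spin": 0,"jaw": 0.5},{"xyz": [1,1,-63],"spin": 0,"jaw": 0.5},{"xyz": [1,1,-63],"spin": 0,"jaw": 0.1},{"xyz": [1,1,-63],"spin": 0,"jaw": 0},{"xyz": [1,1,-63],"spin": 0,"jaw": 0}]'

```text
time: 2.25
tcp_pos: [0.5105, -0.1516, 0.0997]
tcp_rot: [3.126, -0.0, 1.42]
force: [27.5, -5.0, -24.3]
gripper_width: 0.145
finger_force: 61.5
```

Call:
arm_command --plan '[{"xyz": [0,0,0],"spin": 0,"jaw": 0},{"xyz": [0,0,0],"spin": 0,"jaw": 0},{"xyz": [0,0,0],"spin": 0,"jaw": 0}]'

```text
time: 2.5
tcp_pos: [0.5105, -0.1516, 0.0997]
tcp_rot: [3.127, -0.0, 1.42]
force: [29.2, -4.9, -23.1]
gripper_width: 0.139
finger_force: 61.4
```

Run:
```python
from h import *
a=cv2.resize(grab_frame("side")[130:270,290:440],None,fx=4,fy=4,interpolation=cv2.INTER_CUBIC)
cv2.imwrite("pics/d2.png",a[:,:,::-1])
s=robot.observe();print(s['tcp_pos'],s['tcp_rot'],s['joint_pos'],s['force'],s['moment'],s['qd'],s['gripper_width']); print(proj("side",s['tcp_pos']))
```

```text
[ 0.51045909 -0.15161417  0.09975639] [ 3.12682072e+00 -3.72897362e-04  1.42038670e+00] [ 0.65277983  0.23854264 -0.5002229   1.89635884  0.13236288  1.02405822
 -0.05329139] [ 29.36541612  -5.62184318 -23.47440624] [-1.10271795 -6.10621985 -0.14949842] [ 0.00212647 -0.00025998 -0.00029501  0.00061345  0.00087438  0.00092476
 -0.00117713] 0.13944309172170935
[379.9 208. ]
```

View pics/d2.png

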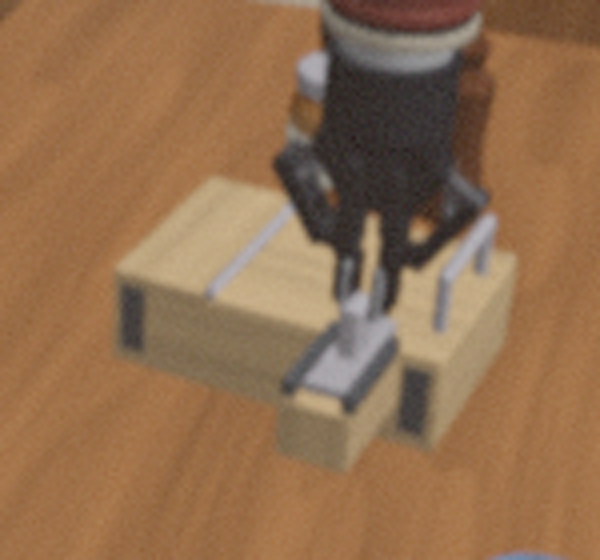

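The fingers pinch the right-hand end of the knob near (380,205) and sit under side load. I'll let go and see where the arm settles.

Call:
arm_command --plan '[{"xyz": [0,0,0],"spin": 0,"jaw": 0.5},{"xyz": [0,0,0],"spin": 0,"jaw": 0.5},{"xyz": [0,0,0],"spin": 0,"jaw": 0.5},{"xyz": [0,0,0],"spin": 0,"jaw": 0.5},{"xyz": [0,0,0],"spin": 0,"jaw": 0.5},{"xyz": [0,0,0],"spin": 0,"jaw": 0.5}]'

```text
time: 3.05
tcp_pos: [0.5035, -0.1504, 0.0977]
tcp_rot: [-3.142, 0.0, 1.421]
force: [1.1, 0.1, -0.4]
gripper_width: 0.501
finger_force: 0.0
```

Call:
arm_command --plan '[{"xyz": [8.5,9.5,0],"spin": 0,"jaw": 0.5},{"xyz": [8.5,9.5,-8],"spin": 0,"jaw": 0.5},{"xyz": [8.5,9.5,-8],"spin": 0,"jaw": 0.5},{"xyz": [8.5,9.5,-8],"spin": 0,"jaw": 0.3},{"xyz": [8.5,9.5,-8],"spin": 0,"jaw": 0},{"xyz": [8.5,9.5,-8],"spin": 0,"jaw": 0},{"xyz": [8.5,9.5,-8],"spin": 0,"jaw": 0},{"xyz": [8.5,9.5,-8],"spin": 0,"jaw": 0}]'

```text
time: 3.72
tcp_pos: [0.5129, -0.1413, 0.0897]
tcp_rot: [3.14, -0.0, 1.42]
force: [4.9, -1.5, -3.6]
gripper_width: 0.149
finger_force: 62.3
```

Call:
arm_command --plan '[{"xyz": [1,6,0],"spin": 0,"jaw": 0},{"xyz": [2,13,0],"spin": 0,"jaw": 0},{"xyz": [3,21,0],"spin": 0,"jaw": 0},{"xyz": [4.3,29,0],"spin": 0,"jaw": 0},{"xyz": [5.5,37,0],"spin": 0,"jaw": 0},{"xyz": [6.3,42,0],"spin": 0,"jaw": 0},{"xyz": [6.8,46,0],"spin": 0,"jaw": 0},{"xyz": [6.8,46,0],"spin": 0,"jaw": 0}]'

```text
time: 4.38
tcp_pos: [0.5197, -0.0986, 0.0896]
tcp_rot: [3.139, 0.004, 1.418]
force: [7.3, -11.1, -7.0]
gripper_width: 0.145
finger_force: 61.9
```

Call:
arm_command --plan '[{"xyz": [0.2,1,0],"spin": 0,"jaw": 0},{"xyz": [0.2,1,0],"spin": 0,"jaw": 0},{"xyz": [0.2,1,0],"spin": 0,"jaw": 0}]'

```text
time: 4.63
tcp_pos: [0.5198, -0.0985, 0.0896]
tcp_rot: [3.139, 0.004, 1.417]
force: [6.0, -13.8, -6.2]
gripper_width: 0.152
finger_force: 61.9
```

Call:
arm_command --plan '[{"xyz": [0.6,4,0],"spin": 0,"jaw": 0},{"xyz": [0.6,4,0],"spin": 0,"jaw": 0},{"xyz": [0.6,4,0],"spin": 0,"jaw": 0}]'

```text
time: 4.88
tcp_pos: [0.5198, -0.0982, 0.0896]
tcp_rot: [3.139, 0.008, 1.414]
force: [3.9, -24.4, -6.9]
gripper_width: 0.154
finger_force: 61.8
```

Call:
arm_command --plan '[{"xyz": [0,0,0],"spin": 0,"jaw": 0.4},{"xyz": [0,0,0],"spin": 0,"jaw": 0.4},{"xyz": [0,0,0],"spin": 0,"jaw": 0.4},{"xyz": [0,0,30],"spin": 0,"jaw": 0.4},{"xyz": [0,0,60],"spin": 0,"jaw": 0.4},{"xyz": [0,0,60],"spin": 0,"jaw": 0.4}]'

```text
time: 5.38
tcp_pos: [0.5226, -0.0892, 0.1548]
tcp_rot: [3.134, 0.0, 1.422]
force: [0.7, -0.4, 0.3]
gripper_width: 0.399
finger_force: 0.0
```

Run:
```python
from h import *
f=cv2.resize(grab_frame("top")[190:335,340:490],None,fx=4,fy=4,interpolation=cv2.INTER_CUBIC)
g=cv2.resize(grab_frame("side")[160:260,300:440],None,fx=4,fy=4,interpolation=cv2.INTER_CUBIC)
cv2.imwrite("pics/e1.png",g[:,:,::-1])
print(robot.observe()['tcp_pos'])
th=-.1474;R=np.array([[np.cos(th),-np.sin(th)],[np.sin(th),np.cos(th)]]);o=np.array([.5795,-.2525])
for y in(.1,.14,.145): w=[*(o+R@[-.085,y]),.114]; print(y,w,(proj("side",w)-[300,160])*4)
for p in[(-.12,0,.108),(-.12,.04,.108),(-.12,-.04,.108)]:
  w=[*(o+R@p[:2]),p[2]]; print(w,(proj("side",w)-[300,160])*4)
```

```text
[ 0.52054035 -0.08938223  0.15067866]
0.1 [np.float64(0.5101083992058196), np.float64(-0.141100692375486), 0.114] [318.4 180.4]
0.14 [np.float64(0.5159830722244917), np.float64(-0.1015344413915516), 0.114] [293.6 212.4]
0.145 [np.float64(0.5167174063518257), np.float64(-0.09658866001855984), 0.114] [290.4 216.4]
[np.float64(0.4608012470481969), np.float64(-0.23487598094398385), 0.108] [426.  129.6]
[np.float64(0.466675920066869), np.float64(-0.19530972996004947), 0.108] [405.6 158. ]
[np.float64(0.45492657402952486), np.float64(-0.2744422319279182), 0.108] [445.2 102.4]
```

View pics/e1.png

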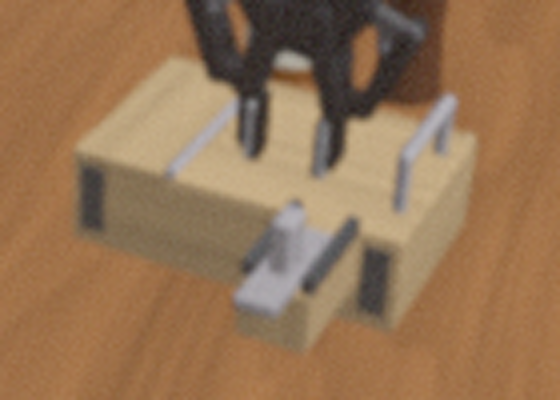

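The knob top is now at crop (291,213), so the bolt is drawn to its stop. The bar ends show at (405,158) and (452,100), as predicted. I'll move to the bar.

Call:
arm_command --plan '[{"xyz": [-8,-20,0],"spin": 0,"jaw": 0.4},{"xyz": [-18,-45,0],"spin": 0,"jaw": 0.4},{"xyz": [-29,-72,0],"spin": 0,"jaw": 0.4},{"xyz": [-40,-99,0],"spin": 0,"jaw": 0.4},{"xyz": [-50,-125,0],"spin": 0,"jaw": 0.4},{"xyz": [-56,-140,0],"spin": 0,"jaw": 0.4},{"xyz": [-58.5,-146,0],"spin": 0,"jaw": 0.4},{"xyz": [-58.5,-146,0],"spin": 0,"jaw": 0.4}]'

```text
time: 6.15
tcp_pos: [0.4602, -0.2367, 0.1485]
tcp_rot: [-3.14, -0.0, 1.419]
force: [-0.3, 0.2, -1.0]
gripper_width: 0.402
finger_force: 0.0
```

Call:
arm_command --plan '[{"xyz": [0,0,0],"spin": 0,"jaw": 0.4},{"xyz": [0,0,0],"spin": 0,"jaw": 0.4}]'

```text
time: 6.32
tcp_pos: [0.4619, -0.234, 0.1492]
tcp_rot: [-3.141, -0.001, 1.423]
force: [-0.5, -0.1, 0.7]
gripper_width: 0.401
finger_force: 0.0
```

Call:
arm_command --plan '[{"xyz": [0,0,-15],"spin": 0,"jaw": 0.4},{"xyz": [0,0,-35],"spin": 0,"jaw": 0.4},{"xyz": [0,0,-52],"spin": 0,"jaw": 0.4},{"xyz": [0,0,-59],"spin": 0,"jaw": 0.4},{"xyz": [0,0,-59],"spin": 0,"jaw": 0.4},{"xyz": [0,0,-59],"spin": 0,"jaw": 0.2},{"xyz": [0,0,-59],"spin": 0,"jaw": 0},{"xyz": [0,0,-59],"spin": 0,"jaw": 0}]'

```text
time: 6.98
tcp_pos: [0.4625, -0.2357, 0.0917]
tcp_rot: [3.139, 0.0, 1.421]
force: [1.7, 0.8, -0.1]
gripper_width: 0.091
finger_force: 58.4
```

Call:
arm_command --plan '[{"xyz": [0,0,0],"spin": 0,"jaw": 0},{"xyz": [0,0,0],"spin": 0,"jaw": 0},{"xyz": [0,0,0],"spin": 0,"jaw": 0}]'

```text
time: 7.23
tcp_pos: [0.4624, -0.2357, 0.0915]
tcp_rot: [3.139, 0.0, 1.421]
force: [3.4, 2.6, 6.2]
gripper_width: 0.092
finger_force: 59.0
```

Call:
arm_command --plan '[{"xyz": [3.9,-0.6,12.5],"spin": 0,"jaw": 0},{"xyz": [8.7,-1.3,24.6],"spin": 0,"jaw": 0},{"xyz": [14.6,-2.2,36.2],"spin": 0,"jaw": 0},{"xyz": [21.6,-3.2,47.3],"spin": 0,"jaw": 0},{"xyz": [29.4,-4.4,57.7],"spin": 0,"jaw": 0},{"xyz": [38,-5.6,67.4],"spin": 0,"jaw": 0},{"xyz": [47.5,-7.1,76.3],"spin": 0,"jaw": 0},{"xyz": [57.8,-8.6,84.3],"spin": 0,"jaw": 0}]'

```text
time: 7.9
tcp_pos: [0.5152, -0.2443, 0.1749]
tcp_rot: [-3.133, 0.0, 1.419]
force: [-20.1, 5.6, 19.9]
gripper_width: 0.091
finger_force: 59.7
```

Call:
arm_command --plan '[{"xyz": [0,0,0],"spin": 0,"jaw": 0},{"xyz": [0,0,0],"spin": 0,"jaw": 0},{"xyz": [0,0,0],"spin": 0,"jaw": 0}]'

```text
time: 8.15
tcp_pos: [0.5166, -0.2445, 0.176]
tcp_rot: [-3.137, 0.001, 1.42]
force: [-15.7, 6.5, 19.4]
gripper_width: 0.09
finger_force: 60.1
```

Call:
arm_command --plan '[{"xyz": [10,-1.5,8.6],"spin": 0,"jaw": 0},{"xyz": [21.3,-3.2,16.2],"spin": 0,"jaw": 0},{"xyz": [33.2,-4.9,21.6],"spin": 0,"jaw": 0},{"xyz": [45.6,-6.8,25.7],"spin": 0,"jaw": 0},{"xyz": [45.6,-6.8,25.7],"spin": 0,"jaw": 0},{"xyz": [45.6,-6.8,25.7],"spin": 0,"jaw": 0}]'

```text
time: 8.65
tcp_pos: [0.5645, -0.2522, 0.202]
tcp_rot: [-3.141, 0.001, 1.42]
force: [-4.1, 0.5, 11.8]
gripper_width: 0.09
finger_force: 59.6
```

Call:
arm_command --plan '[{"xyz": [12.7,-1.9,4.5],"spin": 0,"jaw": 0},{"xyz": [25.4,-3.8,6.7],"spin": 0,"jaw": 0},{"xyz": [38.4,-5.7,7.3],"spin": 0,"jaw": 0},{"xyz": [51.3,-7.6,6.8],"spin": 0,"jaw": 0},{"xyz": [64.1,-9.5,5.2],"spin": 0,"jaw": 0},{"xyz": [76.7,-11.4,2.4],"spin": 0,"jaw": 0},{"xyz": [89.1,-13.2,-1.5],"spin": 0,"jaw": 0},{"xyz": [101.1,-15,-6.4],"spin": 0,"jaw": 0}]'

```text
time: 9.32
tcp_pos: [0.6652, -0.2684, 0.1943]
tcp_rot: [-3.14, 0.002, 1.419]
force: [-3.2, -2.5, 9.1]
gripper_width: 0.09
finger_force: 64.1
```

Call:
arm_command --plan '[{"xyz": [0,0,0],"spin": 0,"jaw": 0},{"xyz": [0,0,0],"spin": 0,"jaw": 0},{"xyz": [0,0,0],"spin": 0,"jaw": 0}]'

```text
time: 9.57
tcp_pos: [0.6661, -0.2683, 0.1946]
tcp_rot: [3.14, 0.002, 1.419]
force: [3.6, -4.4, 2.9]
gripper_width: 0.088
finger_force: 62.4
```

Run:
```python
from h import *
f=cv2.resize(grab_frame("top")[160:335,360:490],None,fx=3,fy=3,interpolation=cv2.INTER_CUBIC)
g=cv2.resize(grab_frame("side")[60:250,290:430],None,fx=3,fy=3,interpolation=cv2.INTER_CUBIC)
h=max(len(f),len(g)); p=lambda a:np.pad(a,((0,h-len(a)),(0,0),(0,0)))
cv2.imwrite("pics/f1.png",np.hstack([p(g),p(f)])[:,:,::-1][:600,:800])
```

```text
(no output)
```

View pics/f1.png

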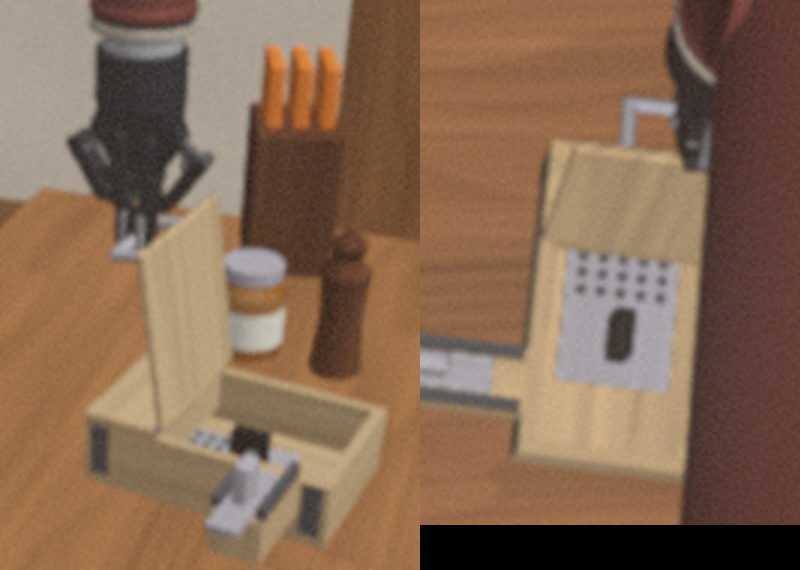

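The flap stands past upright. In the top view the dark grip of the insert is at about (427,272), with the plate in the slot behind it. I'll release gently and rise.

Call:
arm_command --plan '[{"xyz": [0,0,0],"spin": 0,"jaw": 0.22},{"xyz": [0,0,0],"spin": 0,"jaw": 0.22},{"xyz": [0,0,0],"spin": 0,"jaw": 0.22},{"xyz": [0,0,15],"spin": 0,"jaw": 0.22},{"xyz": [0,0,40],"spin": 0,"jaw": 0.22},{"xyz": [0,0,75],"spin": 0,"jaw": 0.22},{"xyz": [0,0,110],"spin": 0,"jaw": 0.22},{"xyz": [0,0,135],"spin": 0,"jaw": 0.22}]'

```text
time: 10.33
tcp_pos: [0.6657, -0.2658, 0.3323]
tcp_rot: [3.14, 0.0, 1.421]
force: [1.2, 0.1, 1.3]
gripper_width: 0.217
finger_force: 0.0
```

```bash
cat > g.py <<'E'
from h import *
f=grab_frame("top"); hsv=cv2.cvtColor(f,cv2.COLOR_RGB2HSV)
x0,x1,y0,y1=405,455,235,312
m=(hsv[y0:y1,x0:x1,2]<75).astype(np.uint8)
n,l,s,c=cv2.connectedComponentsWithStats(m)
for i in range(1,n):
    if s[i,4]>15: 
        u,v=c[i]+[x0,y0]; print(s[i],u,v,onz("top",u,v,.05))
        r=cv2.minAreaRect(np.argwhere(l==i)[:,::-1].astype(np.float32)); print(r)
# plate: low saturation
m=((hsv[y0:y1,x0:x1,1]<70)&(hsv[y0:y1,x0:x1,2]>75)).astype(np.uint8)
m=cv2.morphologyEx(m,cv2.MORPH_CLOSE,np.ones((5,5)))
n,l,s,c=cv2.connectedComponentsWithStats(m); i=1+np.argmax(s[1:,4]); print(s[i]); 
p=np.argwhere(l==i)[:,::-1].astype(np.float32)+[x0,y0]
fr=p[p[:,1]>s[i][1]+y0-0]; b=cv2.boxPoints(cv2.minAreaRect(p.astype(np.float32))); print(b)
for q in b: print(onz("top",*q,.015))
print(robot.observe()['tcp_pos'])
E
python3 g.py
```

```text
[18 29  8 15 97] 426.319587628866 271.08247422680415 [ 0.54379577 -0.24008752  0.05      ]
((21.153467178344727, 35.96534729003906), (6.666749477386475, 14.627046585083008), 5.710593223571777)
[   0    8   42   49 1681]
[[402.23456 287.803  ]
 [406.21204 242.06194]
 [446.7749  245.58914]
 [442.79742 291.3302 ]]
[ 0.51343323 -0.18997352  0.015     ]
[ 0.61736634 -0.20479707  0.015     ]
[ 0.60635972 -0.29590607  0.015     ]
[ 0.50273928 -0.27975192  0.015     ]
[ 0.66678977 -0.2660141   0.33734348]
```

Call:
arm_command --plan '[{"xyz": [-12,3,3],"spin": -5,"jaw": 0.3},{"xyz": [-30,6,3],"spin": -12,"jaw": 0.3},{"xyz": [-50,11,3],"spin": -19,"jaw": 0.5},{"xyz": [-70,15,3],"spin": -26,"jaw": 0.5},{"xyz": [-90,19,3],"spin": -33,"jaw": 0.5},{"xyz": [-107,23,3],"spin": -40,"jaw": 0.5},{"xyz": [-118,26,3],"spin": -47,"jaw": 0.5},{"xyz": [-122,26,3],"spin": -53,"jaw": 0.5}]'

```text
time: 11.05
tcp_pos: [0.5421, -0.2395, 0.3324]
tcp_rot: [-3.142, 0.0, 0.49]
force: [0.5, -0.1, 0.6]
gripper_width: 0.502
finger_force: 0.0
```

Call:
arm_command --plan '[{"xyz": [0,0,0],"spin": -7,"jaw": 0.5},{"xyz": [0,0,0],"spin": -14,"jaw": 0.5},{"xyz": [0,0,-10],"spin": -21,"jaw": 0.5},{"xyz": [0,0,-25],"spin": -28,"jaw": 0.5},{"xyz": [0,0,-40],"spin": -34,"jaw": 0.5},{"xyz": [0,0,-50],"spin": -36.4,"jaw": 0.5},{"xyz": [0,0,-50],"spin": -36.4,"jaw": 0.5},{"xyz": [0,0,-50],"spin": -36.4,"jaw": 0.5}]'

```text
time: 11.72
tcp_pos: [0.5434, -0.2398, 0.2816]
tcp_rot: [-3.141, 0.002, -0.137]
force: [-0.2, -0.7, 1.0]
gripper_width: 0.501
finger_force: 0.0
```

Call:
arm_command --plan '[{"xyz": [0,0,-20],"spin": 0,"jaw": 0.5},{"xyz": [0,0,-45],"spin": 0,"jaw": 0.5},{"xyz": [0,0,-75],"spin": 0,"jaw": 0.5},{"xyz": [0,0,-105],"spin": 0,"jaw": 0.5},{"xyz": [0,0,-130],"spin": 0,"jaw": 0.5},{"xyz": [0,0,-150],"spin": 0,"jaw": 0.5},{"xyz": [0,0,-170],"spin": 0,"jaw": 0.5},{"xyz": [0,0,-180],"spin": 0,"jaw": 0.5}]'

```text
time: 12.38
tcp_pos: [0.5432, -0.2399, 0.1005]
tcp_rot: [-3.141, 0.002, -0.138]
force: [-0.7, -0.5, -0.3]
gripper_width: 0.501
finger_force: 0.0
```

Run:
```python
from h import *
f=cv2.resize(grab_frame("top")[160:335,360:490],None,fx=3,fy=3,interpolation=cv2.INTER_CUBIC)
g=cv2.resize(grab_frame("side")[60:250,290:430],None,fx=3,fy=3,interpolation=cv2.INTER_CUBIC)
h=max(len(f),len(g)); p=lambda a:np.pad(a,((0,h-len(a)),(0,0),(0,0)))
cv2.imwrite("pics/g1.png",np.hstack([p(g),p(f)])[:,:,::-1][:600,:800])
s=robot.observe();print(s['tcp_pos'],s['tcp_rot'],s['force'],s['joint_pos'])
```

```text
[ 0.54311913 -0.23987012  0.10108224] [-3.14083743e+00  2.23571878e-03 -1.38254497e-01] [ 0.00344258  0.58317213 -0.01071146] [ 0.54685506  0.33710374 -0.24747707  1.74464922  0.09191359  1.07349708
 -1.44039464]
```

View pics/g1.png

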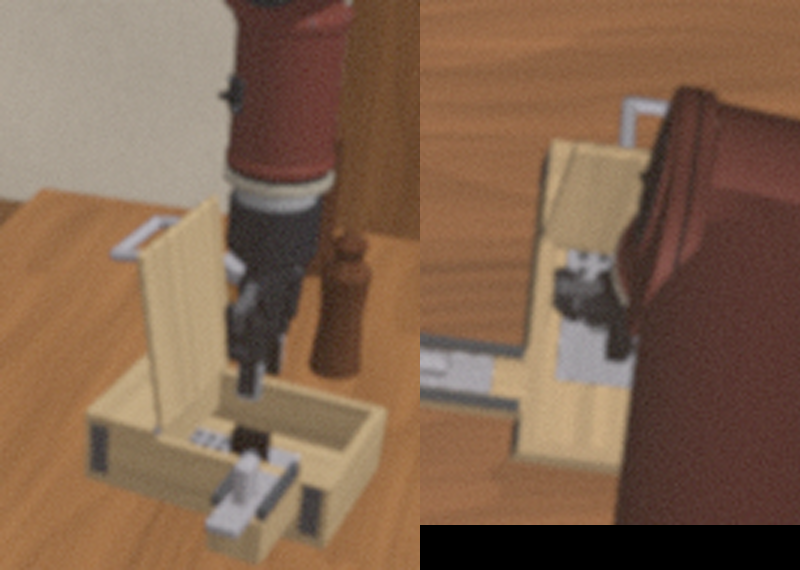

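The fingers hang right above the dark grip and are clear of the flap. I'll descend and grip.

Call:
arm_command --plan '[{"xyz": [0,0,-15],"spin": 0,"jaw": 0.5},{"xyz": [0,0,-35],"spin": 0,"jaw": 0.5},{"xyz": [0,0,-55],"spin": 0,"jaw": 0.5},{"xyz": [0,0,-70],"spin": 0,"jaw": 0.5},{"xyz": [0,0,-77],"spin": 0,"jaw": 0.5},{"xyz": [0,0,-77],"spin": 0,"jaw": 0.5},{"xyz": [0,0,-77],"spin": 0,"jaw": 0.3},{"xyz": [0,0,-77],"spin": 0,"jaw": 0}]'

```text
time: 13.15
tcp_pos: [0.5449, -0.2406, 0.0268]
tcp_rot: [3.141, -0.002, -0.139]
force: [-1.0, -4.1, 1.4]
gripper_width: 0.228
finger_force: 0.7
```

Call:
arm_command --plan '[{"xyz": [0,0,0],"spin": 0,"jaw": 0},{"xyz": [0,0,0],"spin": 0,"jaw": 0},{"xyz": [0,0,0],"spin": 0,"jaw": 0},{"xyz": [0,0,0],"spin": 0,"jaw": 0}]'

```text
time: 13.48
tcp_pos: [0.545, -0.2408, 0.027]
tcp_rot: [3.141, -0.003, -0.14]
force: [-0.4, -0.6, 5.5]
gripper_width: 0.173
finger_force: 60.9
```

Call:
arm_command --plan '[{"xyz": [-4,0.6,1],"spin": 0,"jaw": 0},{"xyz": [-10,1.5,1],"spin": 0,"jaw": 0},{"xyz": [-16,2.4,1],"spin": 0,"jaw": 0},{"xyz": [-22,3.3,1],"spin": 0,"jaw": 0},{"xyz": [-28,4.2,1],"spin": 0,"jaw": 0},{"xyz": [-34,5.1,1],"spin": 0,"jaw": 0},{"xyz": [-38,5.6,1],"spin": 0,"jaw": 0},{"xyz": [-38,5.6,1],"spin": 0,"jaw": 0}]'

```text
time: 14.15
tcp_pos: [0.5055, -0.2347, 0.027]
tcp_rot: [3.141, -0.001, -0.14]
force: [1.6, 0.2, 9.7]
gripper_width: 0.174
finger_force: 61.3
```

Call:
arm_command --plan '[{"xyz": [0,0,1],"spin": 0,"jaw": 0},{"xyz": [0,0,5],"spin": 0,"jaw": 0},{"xyz": [0,0,10],"spin": 0,"jaw": 0},{"xyz": [0,0,10],"spin": 0,"jaw": 0}]'

```text
time: 14.48
tcp_pos: [0.5054, -0.2346, 0.0366]
tcp_rot: [-3.142, 0.0, -0.14]
force: [1.0, -0.3, -1.4]
gripper_width: 0.175
finger_force: 59.8
```

Run:
```python
from h import *
f=cv2.resize(grab_frame("top")[160:335,360:490],None,fx=3,fy=3,interpolation=cv2.INTER_CUBIC)
g=cv2.resize(grab_frame("side")[60:250,290:430],None,fx=3,fy=3,interpolation=cv2.INTER_CUBIC)
h=max(len(f),len(g)); p=lambda a:np.pad(a,((0,h-len(a)),(0,0),(0,0)))
cv2.imwrite("pics/i1.png",np.hstack([p(g),p(f)])[:,:,::-1][:600,:800])
s=robot.observe();print(s['tcp_pos'],s['tcp_rot'],s['force'],s['moment'])
```

```text
[ 0.50548873 -0.23452771  0.03606004] [-3.14149881e+00  3.66624709e-04 -1.39551386e-01] [ 0.1112849   0.82584508 -1.80511311] [0.00283591 0.06441817 0.00490363]
```

View pics/i1.png

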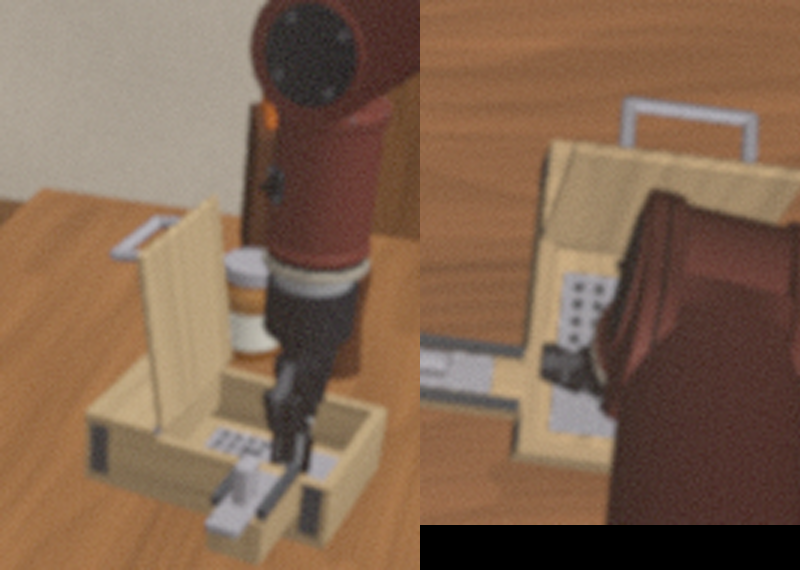

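The plate is out of the slot, lifted about 10 mm and level in the gripper, with the flap standing open. I'll raise it and carry it over.

Call:
arm_command --plan '[{"xyz": [0,0,10],"spin": 0,"jaw": 0},{"xyz": [0,0,27],"spin": 0,"jaw": 0},{"xyz": [0,0,50],"spin": 0,"jaw": 0},{"xyz": [0,0,75],"spin": 0,"jaw": 0},{"xyz": [0,0,100],"spin": 0,"jaw": 0},{"xyz": [0,0,125],"spin": 0,"jaw": 0},{"xyz": [0,0,145],"spin": 0,"jaw": 0},{"xyz": [0,0,155],"spin": 0,"jaw": 0}]'

```text
time: 15.25
tcp_pos: [0.5067, -0.2348, 0.1945]
tcp_rot: [3.141, -0.003, -0.139]
force: [0.1, -0.7, -1.5]
gripper_width: 0.177
finger_force: 59.9
```

Call:
arm_command --plan '[{"xyz": [1,12,0],"spin": 0,"jaw": 0},{"xyz": [3,34,0],"spin": 0,"jaw": 0},{"xyz": [5,60,0],"spin": 0,"jaw": 0},{"xyz": [8,87,0],"spin": 0,"jaw": 0},{"xyz": [10,114,0],"spin": 0,"jaw": 0},{"xyz": [13,141,0],"spin": 0,"jaw": 0},{"xyz": [15,168,0],"spin": 0,"jaw": 0},{"xyz": [17,195,0],"spin": 0,"jaw": 0}]'

```text
time: 15.92
tcp_pos: [0.5216, -0.0372, 0.1895]
tcp_rot: [-3.141, 0.002, -0.139]
force: [1.7, -0.3, -1.8]
gripper_width: 0.179
finger_force: 59.8
```

Call:
arm_command --plan '[{"xyz": [2,27,0],"spin": 0,"jaw": 0},{"xyz": [5,54,0],"spin": 0,"jaw": 0},{"xyz": [8,81,0],"spin": 0,"jaw": 0},{"xyz": [10,108,0],"spin": 0,"jaw": 0},{"xyz": [13,135,0],"spin": 0,"jaw": 0},{"xyz": [16,162,0],"spin": 0,"jaw": 0},{"xyz": [19,189,0],"spin": 0,"jaw": 0},{"xyz": [20,210,0],"spin": 0,"jaw": 0}]'

```text
time: 16.58
tcp_pos: [0.5412, 0.1736, 0.1894]
tcp_rot: [-3.141, 0.002, -0.137]
force: [-0.7, 0.1, -1.9]
gripper_width: 0.178
finger_force: 59.9
```

Call:
arm_command --plan '[{"xyz": [0,10,0],"spin": 0,"jaw": 0},{"xyz": [0,15,0],"spin": 0,"jaw": 0},{"xyz": [0,15,0],"spin": 0,"jaw": 0},{"xyz": [0,15,0],"spin": 0,"jaw": 0}]'

```text
time: 16.92
tcp_pos: [0.5426, 0.1842, 0.1905]
tcp_rot: [3.141, 0.001, -0.14]
force: [0.4, -0.9, -1.9]
gripper_width: 0.175
finger_force: 59.8
```

Call:
arm_command --plan '[{"xyz": [1,4,-8],"spin": 0,"jaw": 0},{"xyz": [1.5,9,-22],"spin": 0,"jaw": 0},{"xyz": [1.5,10.5,-36],"spin": 0,"jaw": 0},{"xyz": [1.5,10.5,-47],"spin": 0,"jaw": 0},{"xyz": [1.5,10.5,-53],"spin": 0,"jaw": 0},{"xyz": [1.5,10.5,-53],"spin": 0,"jaw": 0},{"xyz": [1.5,10.5,-53],"spin": 0,"jaw": 0},{"xyz": [1.5,10.5,-53],"spin": 0,"jaw": 0}]'

```text
time: 17.58
tcp_pos: [0.5447, 0.1959, 0.1386]
tcp_rot: [-3.141, -0.001, -0.14]
force: [0.5, -0.3, -1.3]
gripper_width: 0.173
finger_force: 59.9
```

Call:
arm_command --plan '[{"xyz": [0,0,0],"spin": 0,"jaw": 0},{"xyz": [0,0,0],"spin": 0,"jaw": 0},{"xyz": [0,0,0],"spin": 0,"jaw": 0},{"xyz": [0,0,0],"spin": 0,"jaw": 0},{"xyz": [0,0,0],"spin": 0,"jaw": 0},{"xyz": [0,0,0],"spin": 0,"jaw": 0}]'

```text
time: 18.08
tcp_pos: [0.5443, 0.196, 0.1382]
tcp_rot: [-3.142, -0.0, -0.139]
force: [0.2, 0.4, -2.0]
gripper_width: 0.176
finger_force: 59.9
```

Run:
```python
from h import *
f=grab_frame("top")[130:370,160:500]
g=grab_frame("side")[130:430,130:470]
h=max(len(f),len(g)); p=lambda a:np.pad(a,((0,h-len(a)),(0,0),(0,0)))
cv2.imwrite("pics/j1.png",cv2.resize(np.hstack([p(g),p(f)]),None,fx=1.17,fy=1.17)[:,:,::-1])
s=robot.observe();print(s['tcp_pos'],s['tcp_rot'],s['force'],s['moment'],abs(s['qd']).max())
```

```text
[0.54428321 0.19589879 0.13811438] [-3.14157240e+00 -7.56541795e-05 -1.39525233e-01] [ 0.44180307 -0.42935248 -1.66829735] [-0.03451941  0.06756992  0.01728256] 0.0015865129264674852
```

View pics/j1.png

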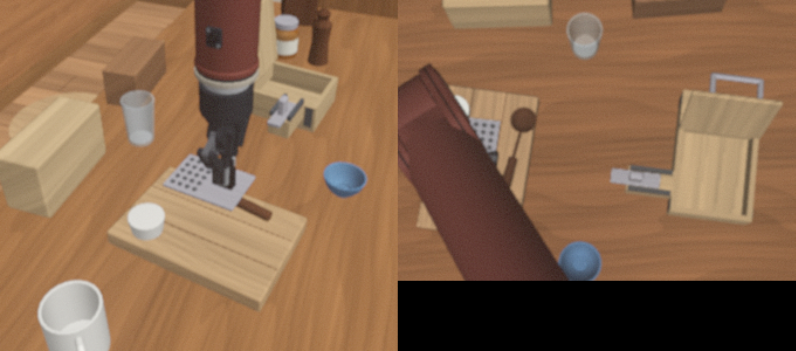

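The insert is held level above the middle of the board at about (210,180) in the left view. The flap stands open, the bolt is drawn, and the ramekin, spoon, bowl, tumbler and mug are where they were. I'll hand the job in.

```bash
python3 -c "
from plant import workorder
print(workorder.job_done())"
```

```text
the job is handed in; nothing more can be done
None
```

I handed the job in at about 18 s on the robot's clock: the bolt is drawn to its stop, the flap stands open just past upright (about 100°), and the insert is held still and level about 90 mm above the middle of the chopping board, with nothing else seen disturbed.

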